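Hang the ring carrier on the drip rail and run it to the stop

TASK

Pick up the steel ring carrier, lift its hook over the lip of the drip rail and lower it until it hangs fully seated behind the lip, at the end of the rail away from the tall stop, and let go of it. Then slide the hanging carrier along the rail until it rests against the tall stop, and leave it hanging there. Keep the carrier upright throughout so that no ring falls off, and leave the other things on the bench where they are.

Things in the scene. Friction and masses are not known exactly. Their poses are not given: they have to be found in the camera images.
- carrier: Loose steel ring carrier, 0.2-0.4 kg, standing on the bench on its tray, 70 (x) by 84 (y) by 30 mm high, rings on pegs in it. Origin: centre of the tray's underside; z up, x towards its hook, y along its width. At the rear edge an 84 wide, 3 thick back plate (rear face x=+36.5) rises to z=105 and folds rearward into the hook. Mass centre near x=+14. Hanging, it leans 2 to 4 degrees, tray towards the rail.
- hook (a point): Mid-point of the underside of the hook's top, (43.5, 0, 101) mm from the carrier's origin, same axes. The hook is a folded plate 84 mm wide (y): top 4 thick, reaching to x=54.5, then a turned-down edge 4 thick (x 50.5 to 54.5) ending 20 mm below this point. The downward-open slot is 14 mm wide. Seated, this point lies within a few mm of the lip's top edge.
- grip (a point): Place to grip, (5, 0, 124) mm from the carrier's origin, same axes: middle of the rubber-sleeved top of an upright carrying plate, 8.6 mm thick in y, 37 mm wide in x, rising from the tray to 141 mm above the carrier's underside. Grip it from above, fingers closing along y.
- flange (a point): Point (25, 0, 62) mm from the carrier's origin, same axes, midway between the two side flanges that join the back plate's side edges: outer faces at y=+-42, 20 mm wide (x 15 to 35), 68 mm high (z 28 to 96). Pushed on a flange, a little below the lip's height, the hung carrier slides along with some 1 to 5 N; pushed at the tray's front it twists and may bind.
- rail: Fixed aluminium drip rail, open-topped channel 320 mm long on two posts over a steel drip plate (340 by 140, 6 thick). Origin on the bench under the middle of the lip; z up, y along the rail, x from the lip to the channel's back. Carriers hang on the -x side, facing the robot, their x along the rail's x. A rest bar (z 76 to 90, front face x=-3) steadies the back plate of a hanging carrier.
- lip_top (a point): Middle of the top edge of the rail's lip, 170 mm above the bench; same axes as the rail. The lip is 4 mm thick (x -2 to +2); the channel behind it is 30 mm wide (x 2 to 32), its floor 25 mm below this point, its back wall as high as the lip. A seated hook rests on the lip, its turned-down edge in the channel 5 mm above the floor.
- stop: Fixed tall stop: dark steel block in the channel near one end of the rail (either end), 26 (x) by 14 (y) by 62 mm high plus a black round knob 12 high; the block rises 37 mm above the lip. Origin on the channel floor's level, directly below the lip, at the middle of its 14 mm (y); the block spans x 4 to 30. Axes as the rail's. A carrier resting against it has its hook point 49 mm away along y.
- low_end: Fixed low end piece near the rail's other end: dark steel block 26 by 14 by 20 mm high in the channel, 5 mm lower than the lip. Origin and axes as the stop's. It closes the channel: a hanging carrier's hook point stays at least 49 mm away along y.
- spool: Bystander: white plastic wire spool standing on end, 60 mm across, 30 mm high; origin under its centre.
- jar: Bystander: amber jar, 56 mm across, 85 mm high; origin under its centre.
- driver: Bystander: screwdriver lying on the bench; origin on its underside.
- block: Bystander: pale soldering block 110 by 80 by 28 mm; origin under its centre.
There are look-alikes about, which are no part of the job. Of the things like the carrier, leave any that is blue or red; of the rest the smaller one is meant.

How it is judged (in metres and radians):
On the way:
1. the carrier hangs seated behind the lip, let go, with at least 56 mm between it and the tall stop (x of hook in the frame of rail between -0.01 and 0.01 m and z of hook in the frame of rail between 0.16 and 0.177 m and angle between carrier's own z axis and vertical below 0.17 rad and angle between the y axis of carrier and the y axis of rail, either way round below 0.15 rad and linear speed of carrier below 0.03 m/s and contact force between the fingers and carrier below 0.1 N and (y of hook in the frame of stop above 0.105 m or y of hook in the frame of stop below -0.105 m)), for 0.2 s.
At the end, for the whole second after the job is handed in: The carrier hangs at rest on the rail, hook seated (hook point within 10 mm of the lip line and not more than 7 mm above the lip's top), within 0.17 rad of upright and 0.15 rad of square to the rail, its side within 7 mm of the tall stop, and is let go (x of hook in the frame of rail between -0.01 and 0.01 m and z of hook in the frame of rail between 0.16 and 0.177 m and angle between carrier's own z axis and vertical below 0.17 rad and angle between the y axis of carrier and the y axis of rail, either way round below 0.15 rad and linear speed of carrier below 0.03 m/s and contact force between the fingers and carrier below 0.1 N and y of hook in the frame of stop between -0.056 and 0.056 m and z of carrier in the frame of rail between 0.05 and 0.09 m); the robot touches nothing.
It fails at once if the carrier is tipped more than 35 degrees (angle between carrier's own z axis and vertical above 0.61 rad).
It fails at once if the spool is moved more than 30 mm (distance of spool from where it was at the start of the episode above 0.03 m).
It fails at once if the jar is moved more than 30 mm (distance of jar from where it was at the start of the episode above 0.03 m).
It fails at once if the driver is moved more than 30 mm (distance of driver from where it was at the start of the episode above 0.03 m).
It fails at once if the block is moved more than 30 mm (distance of block from where it was at the start of the episode above 0.03 m).
It also fails if it takes over 50 s, if anything falls off the work surface, if the arm or the gripper's body presses on something with over 40 N, if the wrist force passes 120 N, or if a joint passes its speed limit or range.

ROBOT

A 6-joint arm with a two-finger parallel gripper is mounted at the origin on the work surface. World frame = base frame: x ahead of the robot, y to its left, z up, the work surface at z = 0. Lengths are in m, angles in degrees, forces in N, time in s.
With the tool pointing down it reaches from about 0.375 to 0.9 m from the base axis. Payload 3.1 kg.
Tool frame: the origin (TCP) lies at the very end of the fingers, on their centre line; the grasp point (between the pads) lies 19 mm behind it; z points along the fingers, y is the direction in which the jaws open and shut (so a half turn about z gives the same grasp; the last joint's range is limited). The gripper opens to 87 mm and grips with 3 to 60 N. Pads are 19 mm wide; open, the fingers measure 117 mm over their backs; the gripper's body (75 mm by 190 mm) begins 51 mm behind the grasp point.
Start: joints at [59.903, 30.224, 82.088, -0, 67.689, -10.227], TCP at [0.212, 0.588, 0.223] pointing down, gripper open.
Joint ranges: [-176.69, 176.69], [-43.24, 126.21], [12.49, 139.97], [-82, 262], [0, 151.66], [-163.58, 163.58]. Speed limits (degrees/s): [159.86, 159.86, 180, 180, 180, 180].

INTERFACE

Orientations are given as a 3x3 rotation matrix whose columns are the frame's x, y, z axes.
In Python, from rig import readout, capture, camera_model, bot, spot_in, regions_of gives the robot as it stands.
- The arm moves only by the tool send_rows, never from a script. Its argument "moves" is a list that holds one entry, the list of rows, each a list of 7 numbers: the turn, a rotation vector about the tool's x, y, z in degrees, then the shift along the tool's x, y, z in cm, then the opening, from -1 (shut) to 1 (fully open). A call has exactly 5 rows; each row shifts and turns the commanded pose from where the row before left it, along the tool's axes as they then stand; what a row does not reach is not made up. A row lasts 1/10 s, in which the tool goes at most 50 mm and 8.59 degrees, less where a joint would pass 70% of its speed; a pose out of reach is approached as far as the arm can. A call with a gripper value outside its range is refused whole. The fingers move at their own pace and stop on an object; the grip force is fixed at half the most. Time passes only in rows, so rows that do not move let the fingers close, or fill a call up. It gives the time, the measured TCP pose, the force and the opening at its end, in the units of the state.
- readout.read_state(): the state, without advancing time (a new reading comes with each control period).
- capture(name): name is "scene" or "top" or "wrist"; returns the picture (384x512x3 uint8, blue, green, red); there is no depth.
- camera_model(name): a dict with "camera_matrix" (3x3 intrinsics, pixels), "pose" (4x4, takes a point from camera to world coordinates). Camera axes: x right, y up, looking along -z (the intrinsics and any distortion apply to the point x, -y, -z); pixel columns grow to the right and rows downward; lengths in m; the calibration is good to about 2 mm. A picture is of the moment at which its call begins: read the wrist's pose just before it. camera_model takes no time and is no camera call; for the wrist camera it gives the pose at the moment of the call.
- bot.hand_in(): hands the job in, once; it reports no verdict.
Trained networks look in the newest picture that a camera, given by its name, has taken for a name from the list of things; names that differ only in an ending like _2 or _b are one class to them, and where a whole thing is asked for, a point or a joint stands for the part that bears it (a point fixed in the world has none). Each returns a list of dicts, best first, with "p" (0 to 1); they miss things now and then, are a little off and sometimes report something else, mostly with a low value. They report only what shows in the picture. A call takes as long as a camera call. They do not tell look-alikes from the thing itself.
- spot_in(camera, thing): "location" ([x, y, z] in m, in world coordinates, good to about 4 mm: the middle of the surface that is visible of it).
- regions_of(camera, thing): "mask" (384x512 bool, what is visible of it).
The state is a dict: "time_s": time; "joint_positions": joint angles; "qvel": joint speeds; "tau": joint torques, N m; "position": TCP position; "tcp_rot": TCP orientation; "force": force on the tool from outside, world axes, zero at the start; "moment": the same for the moment, N m; "opening": opening from 0.0 (shut) to 1.0 (fully open).
Only numpy, scipy, OpenCV 4.12 (cv2) and the standard library are available. Lean on these libraries where they do the work, as an engineer would, in place of code of your own. Each camera call takes 0.05 s, during which the arm holds its last target. There are 200 camera calls.

## Working session

There is one attempt and no reset: what is moved stays moved. The work goes in short steps, Python scripts to look and compute and a tool call to move; the robot and the scene stay as the last step left them, time stands still between calls to the robot, and variables do not carry over. Pictures are saved under pics/ and viewed, about 8 in all and at most 12, crops included, and the job is handed in when it is done.

Besides the shell and the picture viewer there is one more tool, called by a JSON object that holds its "api" and its "payload". send_rows: Moves the arm, as the interface text tells. Its arguments: {"type":"object","properties":{"moves":{"type":"array","items":{"type":"array","items":{"type":"array","items":{"type":"number"}}}}},"required":["moves"]}

```bash
ls; mkdir -p pics; python3 - <<'E'
from rig import *
import cv2
import numpy as np
for c in ("scene","top"):
    im=capture(c); cv2.imwrite(f"pics/{c}0.png",cv2.resize(im,(768,576)))
    for t in ("carrier","hook","grip","rail","lip_top","stop","low_end","spool","jar","driver","block"):
        try: print(c,t,[(np.round(d["location"],3).tolist(),round(d["p"],2)) for d in spot_in(c,t)])
        except Exception as e: print(t,e)
    m=camera_model(c); print(np.round(m["pose"],3).tolist(),m["camera_matrix"])
print(readout.read_state())
E
```

```text
pics
scene carrier [([0.256, 0.357, 0.105], 0.78), ([0.337, 0.151, 0.115], 0.67), ([0.443, 0.368, 0.083], 0.64), ([0.513, 0.221, 0.071], 0.63)]
scene hook [([0.513, 0.223, 0.074], 0.89), ([0.443, 0.377, 0.078], 0.83), ([0.254, 0.358, 0.099], 0.77), ([0.334, 0.15, 0.111], 0.59)]
scene grip [([0.441, 0.372, 0.082], 0.95), ([0.257, 0.358, 0.099], 0.88), ([0.515, 0.221, 0.076], 0.86), ([0.334, 0.152, 0.116], 0.83)]
scene rail [([0.611, -0.121, 0.055], 0.79)]
scene lip_top [([0.614, -0.118, 0.05], 0.78)]
scene stop [([0.612, -0.227, 0.207], 0.61)]
scene low_end [([0.623, 0.016, 0.163], 0.47)]
scene spool [([0.432, -0.322, 0.031], 0.87)]
scene jar [([0.718, 0.274, 0.074], 0.87)]
scene driver [([0.439, -0.123, 0.024], 0.65), ([0.517, 0.224, 0.075], 0.3)]
scene block [([0.629, 0.434, 0.028], 0.81), ([0.621, 0.017, 0.165], 0.31)]
[[0.452, -0.75, 0.483, 0.924], [0.892, 0.378, -0.247, -0.171], [0.003, 0.542, 0.84, 0.899], [0.0, 0.0, 0.0, 1.0]] [[351.9392896    0.         258.80201084]
 [  0.         351.9392896  190.6099006 ]
 [  0.           0.           1.        ]]
top carrier [([0.513, 0.23
[... 1066 characters left out ...]
  8.20865165e+01, -1.05203511e-04,
        6.76892759e+01, -1.02277955e+01]), 'qvel': array([-0.10175672, -0.01436211,  0.09495906, -0.00143622,  0.07770725,
        0.03496638]), 'tau': array([ 5.00457627e-04, -4.40014243e+01, -1.76984614e+01,  6.34947885e-02,
        5.04492538e-02, -1.81253498e-06]), 'position': array([0.2123835 , 0.58779331, 0.22253256]), 'tcp_rot': array([[-9.40476195e-01,  3.39859568e-01, -1.06679145e-05],
       [ 3.39859568e-01,  9.40476195e-01, -2.17935063e-05],
       [ 2.62618802e-06, -2.41218667e-05, -1.00000000e+00]]), 'force': array([ 0.19864856, -0.12549623,  0.52115863]), 'moment': array([ 0.00550026, -0.01317237,  0.06183538]), 'opening': 0.9980563837286719}
```

View pics/scene0.png

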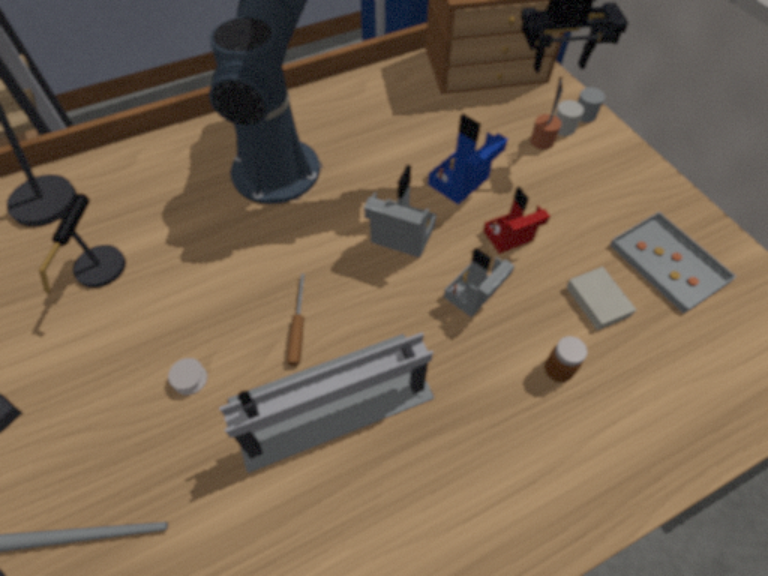

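View pics/top0.png

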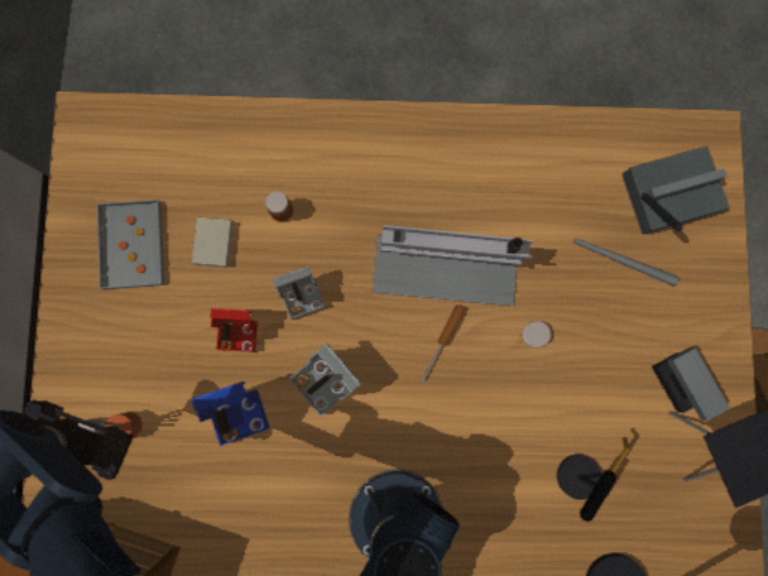

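Candidates in scene0: grey small (480,280), grey larger (400,225), red (517,228), blue (468,165). The small grey one, near world (0.513, 0.225), is the one meant. The stop is at the rail's -y end (245,405).

```bash
cat > h.py <<'E'
import numpy as np, cv2
from scipy.spatial.transform import Rotation as R
from rig import *
def st():
    s=readout.read_state(); return np.array(s["position"]),np.array(s["tcp_rot"]),s
def down(yang):  # tool y axis at angle yang (deg) in world, z down
    a=np.radians(yang); y=np.array([np.cos(a),np.sin(a),0]); z=np.array([0,0,-1.]); return np.c_[np.cross(y,z),y,z]
def plan(p,Rt):
    P,Q,s=st(); rv=np.degrees(R.from_matrix(Q.T@Rt).as_rotvec()); d=Q.T@(np.array(p)-P)*100
    print("t",s["time_s"],"pos",P.round(4),"F",np.round(s["force"],1),"open",round(s["opening"],3))
    print("turn",rv.round(2),"shift in start tool axes cm",d.round(2), "in target axes",(Rt.T@Q@d).round(2))
def proj(c,X,m=None):
    m=m or camera_model(c); T=np.linalg.inv(np.array(m["pose"])); x=(np.atleast_2d(X)@T[:3,:3].T+T[:3,3])*[1,-1,-1]
    u=x@np.array(m["camera_matrix"]).T; return u[:,:2]/u[:,2:]
E
python3 - <<'E'
from h import *
P,Q,s=st(); m=camera_model("wrist"); M=np.array(m["pose"])
print("cam in tool",(Q.T@(M[:3,3]-P)).round(3),(Q.T@M[:3,:3]).round(3).tolist(),m["camera_matrix"],m.keys())
plan([0.47,0.22,0.30],down(102))
t=capture("top"); cr=t[100:220,160:370]; cv2.imwrite("pics/top_crop.png",cv2.resize(cr,None,fx=3.8,fy=3.8,interpolation=cv2.INTER_CUBIC))
E
```

```text
cam in tool [ 0.075  0.001 -0.162] [[0.001, 0.962, 0.273], [1.0, -0.0, -0.001], [-0.001, 0.273, -0.962]] [[265.51218252   0.         255.11980441]
 [  0.         265.51218252 191.0863436 ]
 [  0.           0.           1.        ]] dict_keys(['camera_matrix', 'pose'])
t 1.2 pos [0.2124 0.5878 0.2225] F [ 0.2 -0.1  0.5] open 0.998
turn [ -0.    -0.   -31.87] shift in start tool axes cm [-36.73 -25.83  -7.75] in target axes [-17.55 -41.33  -7.75]
```

View pics/top_crop.png

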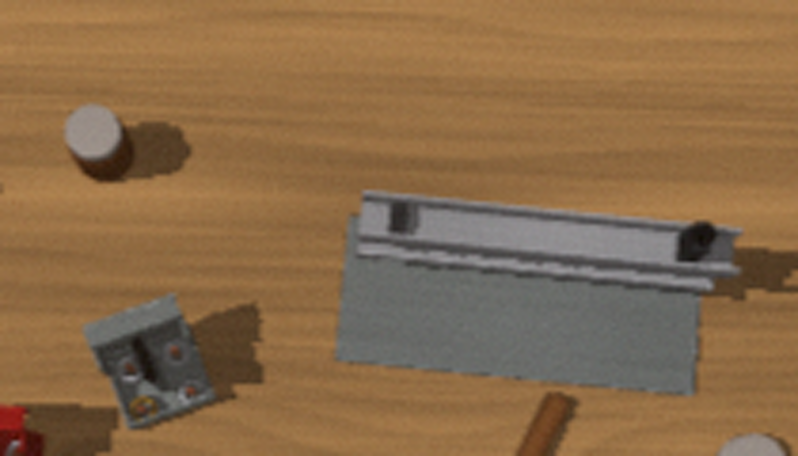

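The crop confirms the choice. The grey carrier sits at (145,365) with its hook plate along (85,325)-(178,295), a yaw of about 17°, and the rail runs at about -4°. I'll turn and lift first.

{"api": "send_rows", "payload": {"moves": [[[0, 0, -7.4, 0, 0, -1.6, 1], [0, 0, -7.4, 0, 0, -1.6, 1], [0, 0, -7.4, 0, 0, -1.6, 1], [0, 0, -7.4, 0, 0, -1.6, 1], [0, 0, -7.4, 0, 0, -1.6, 1]]]}}

```text
time_s: 1.75
position: [0.2123, 0.5877, 0.3031]
tcp_rot: [[-0.954, -0.3, -0.0], [-0.3, 0.954, -0.0], [0.0, -0.0, -1.0]]
force: [-0.0, 0.4, 0.1]
opening: 1.001
```

```bash
python3 - <<'E'
from h import *
plan([0.47,0.21,0.30],down(107))
E
```

```text
t 1.75 pos [0.2123 0.5877 0.3031] F [-0.   0.4  0.1] open 1.001
turn [-0.01 -0.01  0.44] shift in start tool axes cm [-13.27 -43.76   0.32] in target axes [-13.6  -43.65   0.31]
```

{"api": "send_rows", "payload": {"moves": [[[0, 0, 0, -1.3, -4.4, 0, 1], [0, 0, 0, -1.3, -4.4, 0, 1], [0, 0, 0, -1.3, -4.4, 0, 1], [0, 0, 0, -1.3, -4.4, 0, 1], [0, 0, 0, -1.3, -4.4, 0, 1]]]}}

```text
time_s: 2.25
position: [0.34, 0.3952, 0.3028]
tcp_rot: [[-0.955, -0.295, 0.001], [-0.295, 0.955, 0.0], [-0.001, 0.0, -1.0]]
force: [-0.6, -0.6, -0.4]
opening: 1.001
```

{"api": "send_rows", "payload": {"moves": [[[0, 0, 0, -1.3, -4.4, 0, 1], [0, 0, 0, -1.3, -4.4, 0, 1], [0, 0, 0, -1.3, -4.4, 0, 1], [0, 0, 0, -1.3, -4.4, 0, 1], [0, 0, 0, -1.3, -4.2, 0, 1]]]}}

```text
time_s: 2.75
position: [0.4665, 0.2057, 0.3028]
tcp_rot: [[-0.956, -0.294, 0.001], [-0.294, 0.956, 0.0], [-0.001, -0.0, -1.0]]
force: [0.7, 0.2, 0.9]
opening: 0.998
```

```bash
python3 - <<'E'
from h import *
import pickle
P,Q,s=st();print(P,s["qvel"].round(1)); m=camera_model("wrist"); im=capture("wrist")
cv2.imwrite("w1.png",im); pickle.dump(m,open("w1.pkl","wb"))
for t in ("carrier","hook","grip","flange"): print(t,[(np.round(d["location"],3).tolist(),round(d["p"],2)) for d in spot_in("wrist",t)])
cv2.imwrite("pics/w1.png",cv2.resize(im,(800,600),interpolation=cv2.INTER_CUBIC))
E
```

```text
[0.46649337 0.20572553 0.30282805] [-47.5   5.8  -8.6   0.3   2.2 -47. ]
carrier [([0.313, 0.166, 0.129], 0.94), ([0.514, 0.233, 0.033], 0.79), ([0.243, 0.367, 0.112], 0.72), ([0.423, 0.374, 0.07], 0.58)]
hook [([0.243, 0.365, 0.116], 0.88), ([0.418, 0.374, 0.075], 0.79), ([0.315, 0.165, 0.129], 0.6), ([0.518, 0.235, 0.04], 0.59)]
grip [([0.242, 0.363, 0.113], 0.88), ([0.31, 0.164, 0.126], 0.76), ([0.515, 0.234, 0.032], 0.62), ([0.423, 0.373, 0.075], 0.61)]
flange [([0.423, 0.377, 0.07], 0.89), ([0.243, 0.366, 0.117], 0.88), ([0.314, 0.167, 0.124], 0.7), ([0.517, 0.233, 0.032], 0.62)]
```

View pics/w1.png

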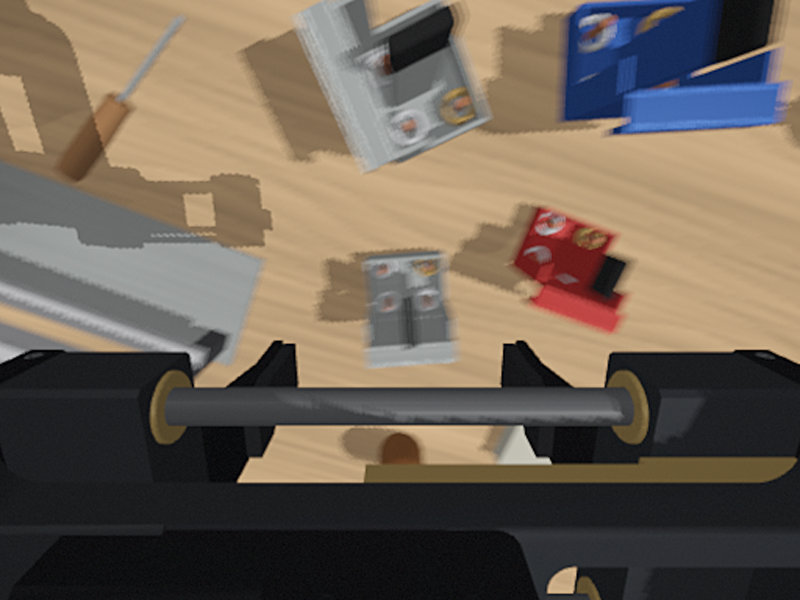

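```bash
cat > fit.py <<'E'
from h import *
from scipy.optimize import minimize
B=[(-35,35,-42,42,0,30),(33.5,36.5,-42,42,0,105),(33.5,54.5,-42,42,101,105),(50.5,54.5,-42,42,81,105),(-13.5,23.5,-4.3,4.3,0,141),(15,35,39,42,28,96),(15,35,-42,-39,28,96)]
def pts():
    return [np.array([[x,y,z] for x in b[:2] for y in b[2:4] for z in b[4:]])/1000 for b in B]
def sil(c,m,q,S=4):
    a=np.radians(q[2]); Rz=np.array([[np.cos(a),-np.sin(a),0],[np.sin(a),np.cos(a),0],[0,0,1]])
    I=np.zeros((384*S,512*S),np.uint8)
    for b in pts():
        u=proj(c,b@Rz.T+[q[0],q[1],q[3] if len(q)>3 else 0],m); cv2.fillConvexPoly(I,cv2.convexHull(np.round((u+.5)*S).astype(np.int32)),1)
    return cv2.resize(I.astype(np.float32),(512,384),interpolation=cv2.INTER_AREA)
def fitpose(obs,q0):
    f=lambda q:sum(np.abs(sil(c,m,q)-k).sum()/k.sum() for c,m,k in obs)
    r=minimize(f,q0,method="Nelder-Mead",options=dict(initial_simplex=np.array(q0)+np.array([[0,0,0],[.01,0,0],[0,.01,0],[0,0,6]]),xatol=1e-4,fatol=1e-4,maxiter=150))
    return r.x,r.fun/len(obs)
E
python3 - <<'E'
from fit import *
import pickle
obs=[]
for c in ("wrist","scene","top"):
    m=camera_model(c); im=capture(c); cv2.imwrite(c+"_a.png",im); ds=regions_of(c,"carrier")
    u=proj(c,[0.515,0.23,0.03],m)[0]
    best=min(ds,key=lambda d:np.hypot(*(np.argwhere(d["mask"]).mean(0)[::-1]-u)))
    k=best["mask"].astype(np.float32); print(c,k.sum(),np.argwhere(k).mean(0)[::-1].round(1),u.round(1),round(best["p"],2)); obs.append((c,m,k))
pickle.dump(obs,open("obs.pkl","wb"))
for s in ([0],[1],[2],[0,1,2]):
    print(s,fitpose([obs[i] for i in s],[0.505,0.228,17]))
q,_=fitpose(obs,[0.505,0.228,17])
im=cv2.imread("wrist_a.png"); e=(sil("wrist",obs[0][1],q)>.5).astype(np.uint8)
S=6;x0,y0=200,140
cr=cv2.resize(im[y0:y0+100,x0:x0+130],None,fx=S,fy=S,interpolation=cv2.INTER_CUBIC)
for k,col in ((e,(0,255,0)),(obs[0][2].astype(np.uint8),(255,0,255))):
    kk=cv2.resize(k[y0:y0+100,x0:x0+130],None,fx=S,fy=S,interpolation=cv2.INTER_NEAREST); cv2.drawContours(cr,cv2.findContours(kk,0,2)[0],-1,col,1)
cv2.imwrite("pics/w2.png",cr); print(st()[0])
E
```

```text
wrist 3801.0 [262.9 198.7] [258.4 193.6] 0.8
scene 1125.0 [317.6 188. ] [317.2 195.1] 0.97
top 200.0 [150.7 219.5] [201.  194.1] 0.55
[0] (array([ 0.49863458,  0.23057128, 21.29464394]), np.float64(0.022132333368062973))
[1] (array([ 0.49505693,  0.22930175, 22.43621085]), np.float64(0.060277778655290604))
[2] (array([  0.51037347,  -0.23277619, 112.55736443]), np.float64(3.8081250190734863))
[0, 1, 2] (array([ 0.4966036 ,  0.23005782, 22.2171586 ]), np.float64(1.6649401982625325))
[0.46498269 0.20849099 0.30262947]
```

View pics/w2.png

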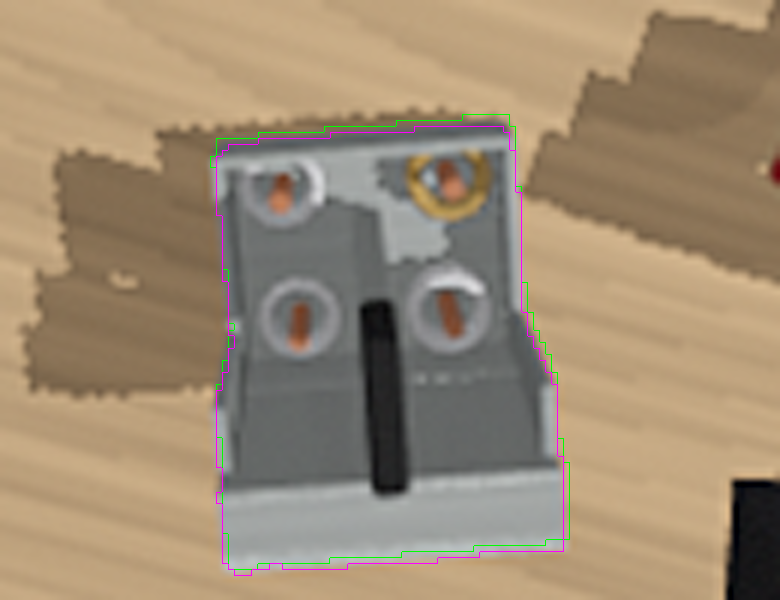

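The fit is good: carrier at (0.498, 0.2305), yaw about 21.4°. The overlay shows the model outline on the mask to within a pixel.

```bash
python3 - <<'E'
from h import *
plan([0.503,0.2325,0.105],down(111.4))
E
```

```text
t 3.3 pos [0.465  0.2085 0.3026] F [0.8 0.2 0.5] open 0.999
turn [ 0.    0.   -4.15] shift in start tool axes cm [-4.34  1.16 19.76] in target axes [-4.42  0.85 19.76]
```

{"api": "send_rows", "payload": {"moves": [[[0, 0, -4.1, 0, 0, 0, 1], [0, 0, 0, -1.5, 0.3, 3, 1], [0, 0, 0, -1.5, 0.3, 3, 1], [0, 0, 0, -1.4, 0.25, 3, 1], [0, 0, 0, 0, 0, 3, 1]]]}}

```text
time_s: 3.8
position: [0.5054, 0.2329, 0.1817]
tcp_rot: [[-0.932, -0.364, 0.003], [-0.364, 0.932, 0.001], [-0.003, -0.0, -1.0]]
force: [0.8, -0.2, -0.4]
opening: 1.002
```

```bash
python3 - <<'E'
from fit import *
plan([0.503,0.2325,0.105],down(111.4))
capture("wrist");capture("wrist");m=camera_model("wrist"); im=capture("wrist"); d=regions_of("wrist","carrier")
plan([0.503,0.2325,0.105],down(111.4))
for k in d: print(k["p"],k["mask"].sum(),np.argwhere(k["mask"]).mean(0))
u=np.vstack([proj("wrist",np.array([[.503,.2325,z]]),m) for z in (.141,.124,.105)]);print(u)
im=cv2.resize(im,(768,576))
a=np.radians(21.4);Rz=np.array([[np.cos(a),-np.sin(a),0],[np.sin(a),np.cos(a),0],[0,0,1]])
for p in [(x,y,.141) for x in (-.0135,.0235) for y in (-.0043,.0043)]+[(x,y,.105) for x in (.0335,.0545) for y in (-.042,.042)]:
    v=proj("wrist",Rz@np.array(p)+[.498,.2305,0],m)[0]*1.5; cv2.circle(im,tuple(np.round(v).astype(int).tolist()),3,(0,255,0),1)
cv2.imwrite("pics/w3.png",im)
E
```

```text
t 3.8 pos [0.5054 0.2329 0.1817] F [ 0.8 -0.2 -0.4] open 1.002
turn [-0.02  0.2  -0.08] shift in start tool axes cm [0.26 0.05 7.67] in target axes [0.24 0.05 7.67]
t 4.0 pos [0.5031 0.2317 0.1826] F [ 0.9 -0.4  0.6] open 0.999
turn [ 0.01 -0.07 -0.12] shift in start tool axes cm [-0.03  0.07  7.76] in target axes [-0.02  0.07  7.76]
0.98 9403 [170.72040838 414.6686164 ]
0.9 4111 [ 18.94429579 458.45074191]
0.83 6143 [ 24.00358131 274.13348527]
0.55 7544 [199.9216596 254.3130965]
[[254.24455615 215.34702377]
 [254.26740199 208.41886371]
 [254.28936552 201.75826988]]
```

View pics/w3.png

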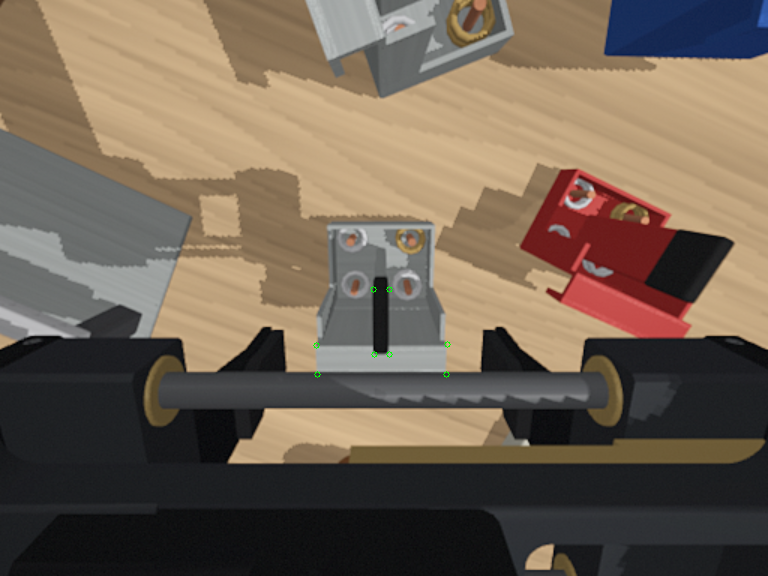

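The overlay circles match the hook corners and the plate top at (380,320), so the alignment is good. Descending and closing.

{"api": "send_rows", "payload": {"moves": [[[0, 0, 0, 0, 0, 2, 1], [0, 0, 0, 0, 0, 2, 1], [0, 0, 0, 0, 0, 2, 1], [0, 0, 0, 0, 0, 1.7, 1], [0, 0, 0, 0, 0, 0, 1]]]}}

```text
time_s: 4.5
position: [0.5033, 0.2314, 0.1057]
tcp_rot: [[-0.932, -0.362, -0.001], [-0.362, 0.932, -0.0], [0.001, 0.0, -1.0]]
force: [-0.7, 0.6, -0.3]
opening: 1.001
```

{"api": "send_rows", "payload": {"moves": [[[0, 0, 0, 0, 0, 0, -1], [0, 0, 0, 0, 0, 0, -1], [0, 0, 0, 0, 0, 0, -1], [0, 0, 0, 0, 0, 0, -1], [0, 0, 0, 0, 0, 0, -1]]]}}

```text
time_s: 5.0
position: [0.5038, 0.2314, 0.106]
tcp_rot: [[-0.932, -0.362, 0.001], [-0.362, 0.932, 0.0], [-0.001, -0.0, -1.0]]
force: [0.3, -0.2, -0.0]
opening: 0.628
```

{"api": "send_rows", "payload": {"moves": [[[0, 0, 0, 0, 0, 0, -1], [0, 0, 0, 0, 0, 0, -1], [0, 0, 0, 0, 0, 0, -1], [0, 0, 0, 0, 0, -0.5, -1], [0, 0, 0, 0, 0, -0.5, -1]]]}}

```text
time_s: 5.5
position: [0.5035, 0.2313, 0.1158]
tcp_rot: [[-0.932, -0.362, -0.0], [-0.362, 0.932, -0.0], [0.0, 0.0, -1.0]]
force: [-0.4, -0.8, -0.5]
opening: 0.169
```

The fingers are slower than I allowed for, so I'll go back down 1 cm while they close.

{"api": "send_rows", "payload": {"moves": [[[0, 0, 0, 0, 0, 1, -1], [0, 0, 0, 0, 0, 0, -1], [0, 0, 0, 0, 0, 0, -1], [0, 0, 0, 0, 0, 0, -1], [0, 0, 0, 0, 0, 0, -1]]]}}

```text
time_s: 6.0
position: [0.5057, 0.2319, 0.1067]
tcp_rot: [[-0.932, -0.362, 0.005], [-0.362, 0.932, 0.001], [-0.005, -0.001, -1.0]]
force: [1.3, 0.8, 7.4]
opening: 0.092
```

{"api": "send_rows", "payload": {"moves": [[[0, 0, 0, 0, 0, 0, -1], [0, 0, 0, 0, 0, -0.5, -1], [0, 0, 0, 0, 0, -1, -1], [0, 0, 0, 0, 0, -1, -1], [0, 0, 0, 0, 0, -1, -1]]]}}

```text
time_s: 6.5
position: [0.5033, 0.2313, 0.1411]
tcp_rot: [[-0.932, -0.362, -0.0], [-0.362, 0.932, -0.0], [0.0, 0.0, -1.0]]
force: [0.8, -0.2, -1.8]
opening: 0.087
```

{"api": "send_rows", "payload": {"moves": [[[0, 0, 5, 0, 0, -3, -1], [0, 0, 5, 0, 0, -4, -1], [0, 0, 5, 0, 0, -4, -1], [0, 0, 5, 0, 0, -4, -1], [0, 0, 5, 0, 0, -1.5, -1]]]}}

```text
time_s: 7.0
position: [0.5054, 0.2319, 0.3109]
tcp_rot: [[-0.998, 0.069, 0.009], [0.069, 0.998, 0.002], [-0.009, 0.003, -1.0]]
force: [0.8, 0.3, -2.4]
opening: 0.092
```

```bash
python3 - <<'E'
from h import *
plan([0.565,-0.06,0.31],down(86))
E
```

```text
t 7.0 pos [0.5054 0.2319 0.3109] F [ 0.8  0.3 -2.4] open 0.092
turn [0.15 0.49 0.03] shift in start tool axes cm [ -7.97 -28.71   0.08] in target axes [ -7.98 -28.7    0.09]
```

{"api": "send_rows", "payload": {"moves": [[[0, 0, 0, -0.5, -2, 0, -1], [0, 0, 0, -1, -3, 0, -1], [0, 0, 0, -1, -4, 0, -1], [0, 0, 0, -1, -4, 0, -1], [0, 0, 0, -1, -4, 0, -1]]]}}

```text
time_s: 7.5
position: [0.5369, 0.0575, 0.3062]
tcp_rot: [[-0.998, 0.065, 0.0], [0.065, 0.998, 0.0], [-0.0, 0.0, -1.0]]
force: [0.5, -0.3, -2.8]
opening: 0.089
```

{"api": "send_rows", "payload": {"moves": [[[0, 0, 0, -1, -4, 0, -1], [0, 0, 0, -1, -4, 0, -1], [0, 0, 0, -1, -2.7, 0, -1], [0, 0, 0, -0.4, -1, 0, -1], [0, 0, 0, 0, 0, 0, -1]]]}}

```text
time_s: 8.0
position: [0.5636, -0.0613, 0.3057]
tcp_rot: [[-0.998, 0.068, 0.0], [0.068, 0.998, 0.0], [-0.0, 0.0, -1.0]]
force: [-0.7, 0.5, -1.1]
opening: 0.089
```

```bash
python3 - <<'E'
from h import *
import pickle
capture("wrist");P,Q,s=st();m=camera_model("wrist"); im=capture("wrist");print(P,s["qvel"].round(1),s["force"])
for t in ("rail","stop","low_end","hook","grip"): print(t,[(np.round(d["location"],3).tolist(),round(d["p"],2)) for d in spot_in("wrist",t)])
cv2.imwrite("w4.png",im); pickle.dump((m,P,Q),open("w4.pkl","wb"))
cv2.imwrite("pics/w4.png",cv2.resize(im,(800,600),interpolation=cv2.INTER_CUBIC))
E
```

```text
[ 0.56306579 -0.05983124  0.30561142] [ 1.8 -0.4  1.   0.4  0.2  0.1] [-0.32644228 -0.05617114 -2.37643957]
rail []
stop [([0.601, -0.222, 0.196], 0.93)]
low_end [([0.618, 0.018, 0.168], 0.56)]
hook [([0.552, -0.055, 0.22], 0.89), ([0.372, 0.162, 0.05], 0.56), ([0.416, 0.333, 0.014], 0.56)]
grip [([0.418, 0.334, 0.012], 0.98), ([0.551, -0.057, 0.216], 0.93), ([0.368, 0.162, 0.051], 0.83)]
```

View pics/w4.png

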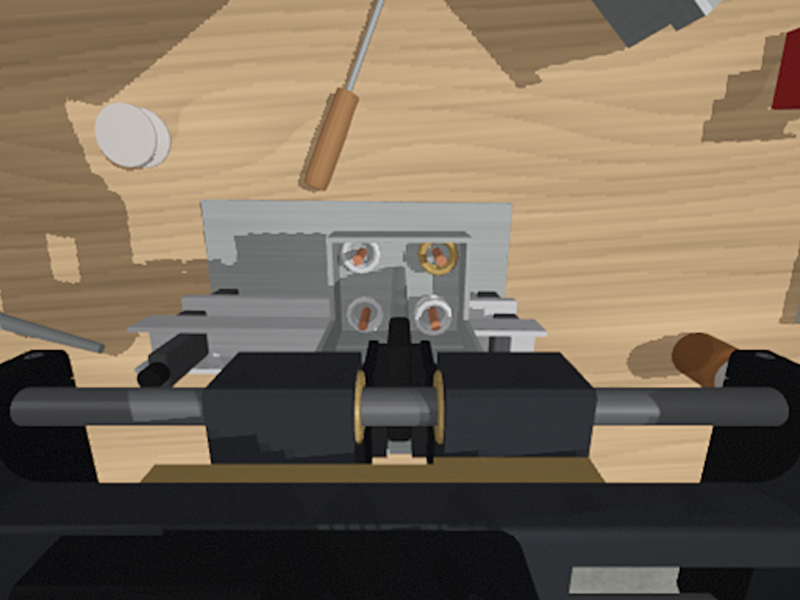

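The wrist view shows the rail on both sides of the held carrier: rest bar at row 300, lip at row 322, stop at (175,350), low end at (500,342). I'll enlarge both ends and overlay the predicted carrier.

```bash
python3 - <<'E'
import cv2,numpy as np
im=cv2.imread("w4.png")
a=cv2.resize(im[185:245,80:230],None,fx=5,fy=5,interpolation=cv2.INTER_CUBIC)
b=cv2.resize(im[185:245,205:355],None,fx=5,fy=5,interpolation=cv2.INTER_CUBIC)
o=np.vstack([a,b])
for i in range(0,750,50): cv2.line(o,(i,0),(i,6),(0,0,255)); cv2.line(o,(i,300),(i,306),(0,0,255))
cv2.imwrite("pics/w4c.png",o)
E
```

```text
(no output)
```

View pics/w4c.png

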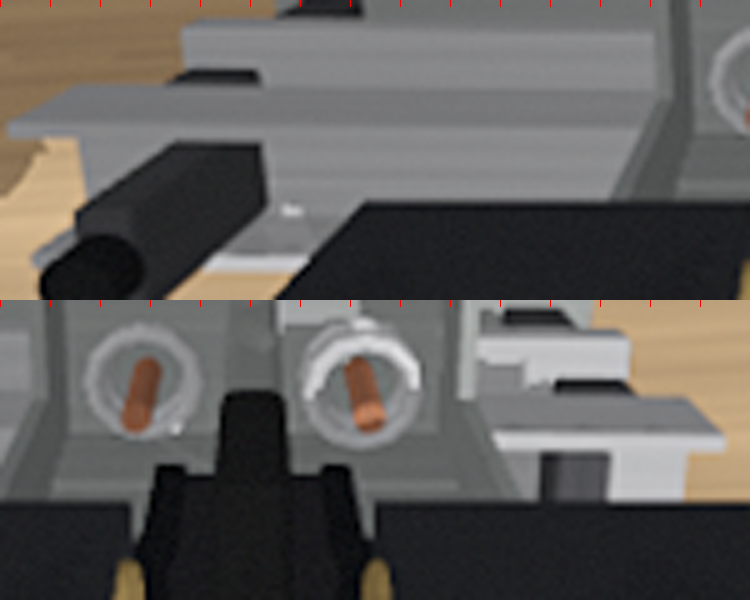

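```bash
python3 - <<'E'
from fit import *
import pickle
m,P,Q=pickle.load(open("w4.pkl","rb"))
def ray(px,z):
    K=np.array(m["camera_matrix"]);M=np.array(m["pose"]);d=np.linalg.inv(K)@[px[0],px[1],1];d=M[:3,:3]@(d*[1,-1,-1]);return M[:3,3]+d*(z-M[2,3])/d[2]
o=lambda x,y,x0:((x+.5)/5-.5+x0,(y+.5)/5-.5+185)
A=ray(o(10,124,80),.17);B=ray(o(720,133,205),.17)
d=B-A;L=np.hypot(*d[:2]);yaw=np.degrees(np.arctan2(-d[0],d[1]));print("A",A.round(4),"B",B.round(4),"len",L.round(4),"yaw",yaw.round(2))
y=d/L;x=np.array([y[1],-y[0],0]);mid=(A+B)/2+.002*x;print("lip_top mid",mid.round(4))
for n,p,z in(("stop",(.601,-.222),0),("low",(.618,.018),0)):print(n,((np.array(p)-mid[:2])@y[:2]).round(4),((np.array(p)-mid[:2])@x[:2]).round(4))
# stop left/right bottom and low_end
for c,z in (((540,153,205),.165),((610,153,205),.165),((262,143,80),.207),((175,143,80),.207)): 
    w=ray(o(*c),z);print(c,((w-mid)@y).round(4),((w-mid)@x).round(4))
rx=(Q[:,0]);print("tool yang",np.degrees(np.arctan2(Q[1,1],Q[0,1])).round(2))
# carrier in hand: fit on rows<222
capture("wrist");m2=camera_model("wrist");ds=regions_of("wrist","carrier")
P2,Q2,_=st();yw=np.degrees(np.arctan2(Q2[1,1],Q2[0,1]))-90
k=max(ds,key=lambda d:d["mask"][:222,200:300].sum())["mask"].astype(np.float32);k[222:]=0
c0=P2+Q2@[.0055,0,.1065];q0=[c0[0],c0[1],yw,c0[2]];print("q0",np.round(q0,4))
def f(q):
    s=sil("wrist",m2,q);s[222:]=0;return np.abs(s-k).sum()/k.sum()
r=minimize(f,q0,method="Nelder-Mead",options=dict(initial_simplex=np.array(q0)+np.array([[0,0,0,0],[.008,0,0,0],[0,.008,0,0],[0,0,5,0],[0,0,0,.01]]),xatol=1e-4,fatol=1e-4,maxiter=200))
print(f(q0),r.x.round(4),r.fun)
for dz in(-.008,-.004,.004,.008):print(dz,f([q0[0],q0[1],q0[2],q0[3]+dz]))
for dx in(-.008,-.004,.004,.008):print(dx,f([q0[0]+dx,q0[1],q0[2],q0[3]]))
E
```

```text
A [ 0.5823 -0.2664  0.17  ] B [0.6058 0.0505 0.17  ] len 0.3177 yaw -4.24
lip_top mid [ 0.596  -0.1081  0.17  ]
stop -0.1132 0.0134
low 0.1274 0.0126
(540, 153, 205) 0.1174 0.0053
(610, 153, 205) 0.1345 0.0052
(262, 143, 80) -0.0815 -0.0116
(175, 143, 80) -0.0997 -0.0115
tool yang 86.17
q0 [ 0.5579 -0.059  -3.6969  0.1992]
0.0842116 [ 0.5552 -0.0571 -3.4344  0.1986] 0.022465737536549568
-0.008 0.07202443
-0.004 0.07808543
0.004 0.09050536
0.008 0.10009497
-0.008 0.14161888
-0.004 0.06924065
0.004 0.13853717
0.008 0.19130792
```

```bash
python3 - <<'E'
from h import *
plan([0.5636,-0.0675,0.19],down(85.5))
E
```

```text
t 8.45 pos [ 0.5634 -0.0593  0.3057] F [ 0.9 -0.2 -2.1] open 0.087
turn [0.  0.  0.8] shift in start tool axes cm [-0.07 -0.81 11.57] in target axes [-0.08 -0.81 11.57]
```

{"api": "send_rows", "payload": {"moves": [[[0, 0, 0.7, -0.05, -0.8, 0, -1], [0, 0, 0, 0, 0, 2, -1], [0, 0, 0, 0, 0, 3, -1], [0, 0, 0, 0, 0, 3, -1], [0, 0, 0, 0, 0, 1.5, -1]]]}}

```text
time_s: 8.95
position: [0.562, -0.0683, 0.208]
tcp_rot: [[-0.997, 0.079, -0.004], [0.079, 0.997, 0.001], [0.004, 0.001, -1.0]]
force: [0.8, 0.1, -0.9]
opening: 0.092
```

```bash
python3 - <<'E'
from h import *
capture("scene");capture("scene");im=capture("scene")
plan([0.5636,-0.0675,0.176],down(85.5))
cv2.imwrite("pics/s5.png",cv2.resize(im[210:320,140:300],None,fx=4.8,fy=4.8,interpolation=cv2.INTER_CUBIC))
m=camera_model("wrist");w=capture("wrist");cv2.imwrite("w5.png",w)
E
```

```text
t 9.1 pos [ 0.563  -0.0685  0.2096] F [-0.1  0.4 -2.2] open 0.089
turn [ 0.02 -0.14 -0.  ] shift in start tool axes cm [-0.06  0.1   3.36] in target axes [-0.05  0.1   3.36]
```

View pics/s5.png

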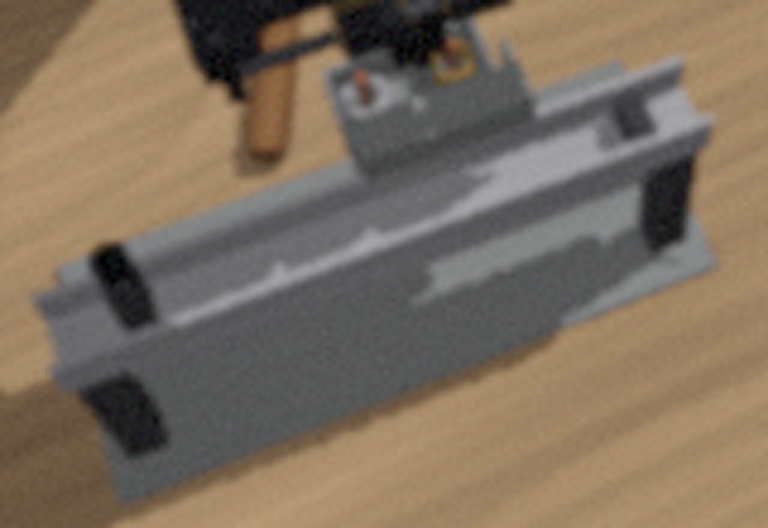

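The scene shows the hook edge over the channel between the low end (630,115) and the stop (120,280). I'll lower it while watching the force.

{"api": "send_rows", "payload": {"moves": [[[0, 0, 0, -0.05, 0.1, 0.6, -1], [0, 0, 0, 0, 0, 0.6, -1], [0, 0, 0, 0, 0, 0.6, -1], [0, 0, 0, 0, 0, 0.4, -1], [0, 0, 0, 0, 0, 0, -1]]]}}

```text
time_s: 9.65
position: [0.5635, -0.0671, 0.1878]
tcp_rot: [[-0.997, 0.078, -0.002], [0.078, 0.997, 0.0], [0.002, 0.0, -1.0]]
force: [0.4, -0.1, -2.2]
opening: 0.089
```

{"api": "send_rows", "payload": {"moves": [[[0, 0, 0, 0, 0, 0.4, -1], [0, 0, 0, 0, 0, 0.3, -1], [0, 0, 0, 0, 0, 0.2, -1], [0, 0, 0, 0, 0, 0.1, -1], [0, 0, 0, 0, 0, 0, -1]]]}}

```text
time_s: 10.15
position: [0.564, -0.0672, 0.1784]
tcp_rot: [[-0.997, 0.078, -0.0], [0.078, 0.997, 0.0], [0.0, 0.0, -1.0]]
force: [0.0, 0.3, -1.6]
opening: 0.09
```

{"api": "send_rows", "payload": {"moves": [[[0, 0, 0, 0, 0, 0.1, -1], [0, 0, 0, 0, 0, 0.1, -1], [0, 0, 0, 0, 0, 0.1, -1], [0, 0, 0, 0, 0, 0.1, -1], [0, 0, 0, 0, 0, 0, -1]]]}}

```text
time_s: 10.65
position: [0.5641, -0.0673, 0.1758]
tcp_rot: [[-0.997, 0.078, 0.001], [0.078, 0.997, -0.0], [-0.001, -0.0, -1.0]]
force: [-3.1, 0.7, 4.9]
opening: 0.091
```

Contact came at the predicted height with about 7 N, so the hook is seated. Releasing.

{"api": "send_rows", "payload": {"moves": [[[0, 0, 0, 0, 0, -0.1, 0.0], [0, 0, 0, 0, 0, 0, 0.0], [0, 0, 0, 0, 0, 0, 0.0], [0, 0, 0, 0, 0, 0, 0.0], [0, 0, 0, 0, 0, 0, 0.0]]]}}

```text
time_s: 11.15
position: [0.5641, -0.0673, 0.1754]
tcp_rot: [[-0.997, 0.078, -0.0], [0.078, 0.997, 0.0], [0.0, 0.0, -1.0]]
force: [0.1, -0.4, 0.1]
opening: 0.444
```

{"api": "send_rows", "payload": {"moves": [[[0, 0, 0, 0, 0, -1, 0.0], [0, 0, 0, 0, 0, -2, 0.0], [0, 0, 0, 0, 0, -2.5, 0.0], [0, 0, 0, 0, 0, -2.5, 0.0], [0, 0, 0, 0, 0, -2.5, 0.0]]]}}

```text
time_s: 11.65
position: [0.5641, -0.0673, 0.2823]
tcp_rot: [[-0.997, 0.078, 0.001], [0.078, 0.997, -0.0], [-0.001, -0.0, -1.0]]
force: [0.1, 0.3, 0.8]
opening: 0.497
```

```bash
python3 - <<'E'
from fit import *
capture("wrist");P,Q,s=st();m=camera_model("wrist");im=capture("wrist");print(P.round(4),s["force"].round(1),s["opening"])
o=[im]
for t in ("hook","stop","low_end","flange"): print(t,[(np.round(d["location"],3).tolist(),round(d["p"],2)) for d in spot_in("wrist",t)])
sc=capture("scene")
# predicted hanging pose overlay: lean 3deg about y at hook
mid=np.array([.596,-.1081,.17]);a=np.radians(-4.24)
Rz=R.from_euler("z",-4.24,degrees=True).as_matrix()
hook=mid+Rz@[0,.04,0]
Rc=Rz@R.from_euler("y",0,degrees=True).as_matrix()
big=cv2.resize(sc[200:320,140:300],None,fx=4,fy=4,interpolation=cv2.INTER_CUBIC)
ms=camera_model("scene")
for p in [(x,y,z) for x in(.0335,.0545) for y in(-.042,.042) for z in(.105,)]+[(-.035,y,.03) for y in(-.042,.042)]:
    v=proj("scene",hook+Rc@(np.array(p)-[.0435,0,.101]),ms)[0];v=((v+.5-[140,200])*4).round().astype(int);cv2.circle(big,tuple(v.tolist()),3,(0,255,0),1)
w=cv2.resize(im[150:250,80:360],(640,229))
cv2.imwrite("pics/s6.png",np.vstack([big[:370],w]))
E
```

```text
[ 0.5666 -0.068   0.2869] [ 0.9 -0.1  1.7] 0.4991664195463496
hook [([0.578, -0.065, 0.106], 0.89), ([0.369, 0.178, 0.026], 0.75)]
stop [([0.594, -0.223, 0.17], 0.66)]
low_end [([0.618, 0.015, 0.169], 0.65)]
flange [([0.583, -0.068, 0.099], 0.97), ([0.368, 0.172, 0.023], 0.91)]
```

View pics/s6.png

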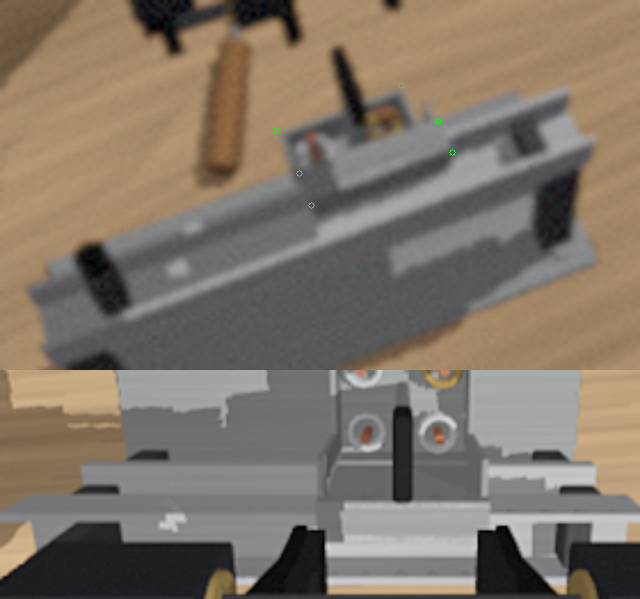

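The carrier hangs seated and released, about 150 mm from the stop. Next I close the fingers, turn the tool 90° so its body stays clear of the carrying plate and stop, and push on the +y flange.

{"api": "send_rows", "payload": {"moves": [[[0, 0, 8, 0, 0, -0.5, -1], [0, 0, 8.2, 0, 0, -0.5, -1], [0, 0, 8.2, 0, 0, 0, -1], [0, 0, 8.2, 0, 0, 0, -1], [0, 0, 8.2, 0, 0, 0, -1]]]}}

```text
time_s: 12.5
position: [0.5634, -0.0671, 0.2891]
tcp_rot: [[-0.7, 0.715, -0.003], [0.715, 0.7, 0.001], [0.003, -0.001, -1.0]]
force: [-0.1, -0.7, -0.5]
opening: 0.131
```

{"api": "send_rows", "payload": {"moves": [[[0, 0, 8.2, 0, 0, 0, -1], [0, 0, 8.2, 0, 0, 0, -1], [0, 0, 8.2, 0, 0, 0, -1], [0, 0, 8.2, 0, 0, 0, -1], [0, 0, 8.2, 0, 0, 0, -1]]]}}

```text
time_s: 13.0
position: [0.5634, -0.0671, 0.2891]
tcp_rot: [[-0.059, 0.998, -0.003], [0.998, 0.059, 0.001], [0.001, -0.003, -1.0]]
force: [-0.1, -0.6, 0.7]
opening: 0.007
```

```bash
python3 - <<'E'
from h import *
capture("wrist")
plan([.5802,.0034,.150],down(-4.24))
E
```

```text
t 13.05 pos [ 0.5635 -0.0671  0.2891] F [ 0.2  0.2 -0.1] open 0.003
turn [-0.15 -0.05  7.41] shift in start tool axes cm [ 6.93  2.1  13.91] in target axes [ 7.15  1.15 13.91]
```

{"api": "send_rows", "payload": {"moves": [[[0, 0, 7.4, 0, 0, 0, -1], [0, 0, 0, 2.4, 0.4, 0, -1], [0, 0, 0, 2.4, 0.4, 0, -1], [0, 0, 0, 2.4, 0.35, 0, -1], [0, 0, 0, 0, 0, 0, -1]]]}}

```text
time_s: 13.55
position: [0.5799, 0.0064, 0.2894]
tcp_rot: [[0.059, 0.998, -0.002], [0.998, -0.059, 0.001], [0.001, -0.002, -1.0]]
force: [0.2, -0.1, -0.0]
opening: 0.004
```

```bash
python3 - <<'E'
from h import *
capture("wrist");plan([.5802,.0034,.150],down(-4.24))
m=camera_model("wrist");im=capture("wrist")
mid=np.array([.596,-.1081,.17]);Rz=R.from_euler("z",-4.24,degrees=True).as_matrix()
for p,c in (((-.002,-.16,0),(0,255,0)),((-.002,.16,0),(0,255,0)),((-.024,.1,-.02),(0,0,255)),((-.0085,.082,-.01),(255,0,255)),((-.0285,.082,-.01),(255,0,255))):
    v=proj("wrist",mid+Rz@np.array(p),m)[0].round().astype(int);cv2.circle(im,tuple(v.tolist()),3,c,1)
cv2.imwrite("pics/w7.png",cv2.resize(im,(768,576)))
E
```

```text
t 13.6 pos [0.5797 0.0049 0.2895] F [-0.2 -1.4 -0.1] open 0.006
turn [-0.12  0.01  0.82] shift in start tool axes cm [-0.15  0.09 13.95] in target axes [-0.15  0.06 13.95]
```

View pics/w7.png

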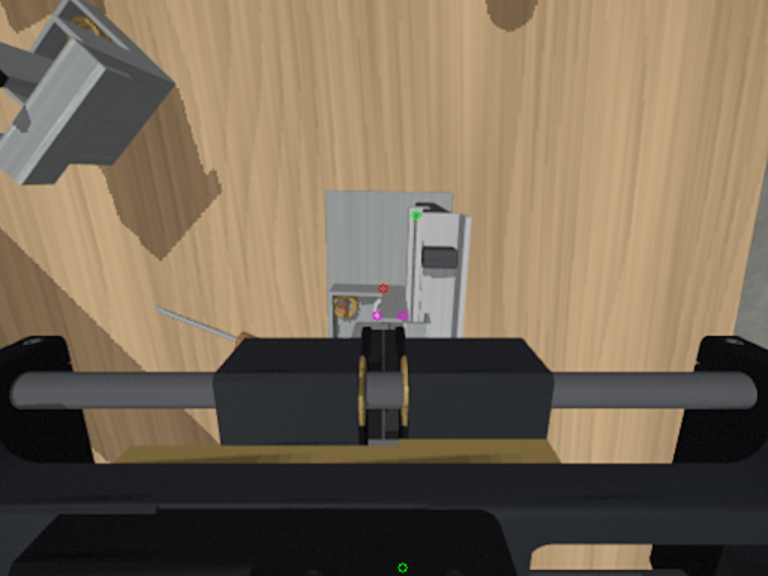

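The view agrees: lip end at (416,215), low end at (437,257), flange around (390,316), finger target at (383,289). Lowering beside the carrier.

{"api": "send_rows", "payload": {"moves": [[[0, 0, 0.8, -0.1, 0.05, 3, -1], [0, 0, 0, 0, 0, 4, -1], [0, 0, 0, 0, 0, 4, -1], [0, 0, 0, 0, 0, 2.9, -1], [0, 0, 0, 0, 0, 0, -1]]]}}

```text
time_s: 14.15
position: [0.5768, 0.0021, 0.1472]
tcp_rot: [[0.078, 0.997, -0.011], [0.997, -0.078, 0.001], [0.001, -0.011, -1.0]]
force: [-0.6, 0.6, -0.8]
opening: 0.01
```

{"api": "send_rows", "payload": {"moves": [[[0, 0, 0, -0.3, 0, 0, -1], [0, 0, 0, -0.3, 0, 0, -1], [0, 0, 0, -0.3, 0, 0, -1], [0, 0, 0, -0.3, 0, 0, -1], [0, 0, 0, -0.3, 0, 0, -1]]]}}

```text
time_s: 14.65
position: [0.5799, -0.0126, 0.1526]
tcp_rot: [[0.078, 0.997, 0.002], [0.997, -0.078, -0.0], [-0.0, 0.002, -1.0]]
force: [0.3, -0.6, -0.3]
opening: 0.006
```

{"api": "send_rows", "payload": {"moves": [[[0, 0, 0, -0.3, 0, 0, -1], [0, 0, 0, -0.3, 0, 0, -1], [0, 0, 0, -0.3, 0, 0, -1], [0, 0, 0, -0.3, 0, 0, -1], [0, 0, 0, -0.3, 0, 0, -1]]]}}

```text
time_s: 15.15
position: [0.5778, -0.027, 0.1514]
tcp_rot: [[0.078, 0.997, -0.001], [0.997, -0.078, 0.0], [0.0, -0.001, -1.0]]
force: [-0.2, 3.3, 0.8]
opening: 0.006
```

Contact with the flange at about 3 N. Pushing along.

{"api": "send_rows", "payload": {"moves": [[[0, 0, 0, -0.4, 0, 0, -1], [0, 0, 0, -0.4, 0, 0, -1], [0, 0, 0, -0.4, 0, 0, -1], [0, 0, 0, -0.4, 0, 0, -1], [0, 0, 0, -0.4, 0, 0, -1]]]}}

```text
time_s: 15.65
position: [0.5766, -0.0475, 0.1515]
tcp_rot: [[0.078, 0.997, -0.0], [0.997, -0.078, -0.0], [-0.0, -0.0, -1.0]]
force: [-0.5, 2.2, 1.2]
opening: 0.002
```

{"api": "send_rows", "payload": {"moves": [[[0, 0, 0, -0.4, 0, 0, -1], [0, 0, 0, -0.4, 0, 0, -1], [0, 0, 0, -0.4, 0, 0, -1], [0, 0, 0, -0.4, 0, 0, -1], [0, 0, 0, -0.4, 0, 0, -1]]]}}

```text
time_s: 16.15
position: [0.5751, -0.0673, 0.1515]
tcp_rot: [[0.078, 0.997, -0.0], [0.997, -0.078, -0.0], [-0.0, -0.0, -1.0]]
force: [-1.4, 2.4, 0.9]
opening: 0.005
```

{"api": "send_rows", "payload": {"moves": [[[0, 0, 0, -0.4, 0, 0, -1], [0, 0, 0, -0.4, 0, 0, -1], [0, 0, 0, -0.4, 0, 0, -1], [0, 0, 0, -0.4, 0, 0, -1], [0, 0, 0, 0, 0, 0, -1]]]}}

```text
time_s: 16.65
position: [0.5742, -0.084, 0.1516]
tcp_rot: [[0.078, 0.997, 0.001], [0.997, -0.078, -0.001], [-0.001, 0.001, -1.0]]
force: [0.1, 0.1, -0.5]
opening: 0.008
```

```bash
python3 - <<'E'
from h import *
capture("scene");sc=capture("scene");P,Q,s=st();print(s["time_s"],P.round(4),s["force"].round(1))
mid=np.array([.596,-.1081,.17]);Rz=R.from_euler("z",-4.24,degrees=True).as_matrix();print("tcp in rail",Rz.T@(P-mid))
for t in ("hook","stop"): print(t,[(np.round(d["location"],3).tolist(),round(d["p"],2)) for d in spot_in("scene",t)])
cv2.imwrite("pics/s8.png",cv2.resize(sc[190:320,130:310],None,fx=4,fy=4,interpolation=cv2.INTER_CUBIC))
E
```

```text
16.75 [ 0.5745 -0.0837  0.1517] [0.8 0.2 0.1]
tcp in rail [-0.0232674   0.02274494 -0.01830636]
hook [([0.58, -0.148, 0.176], 0.83), ([0.335, 0.149, 0.111], 0.68), ([0.256, 0.358, 0.096], 0.65), ([0.443, 0.379, 0.078], 0.6)]
stop [([0.61, -0.226, 0.207], 0.6)]
```

View pics/s8.png

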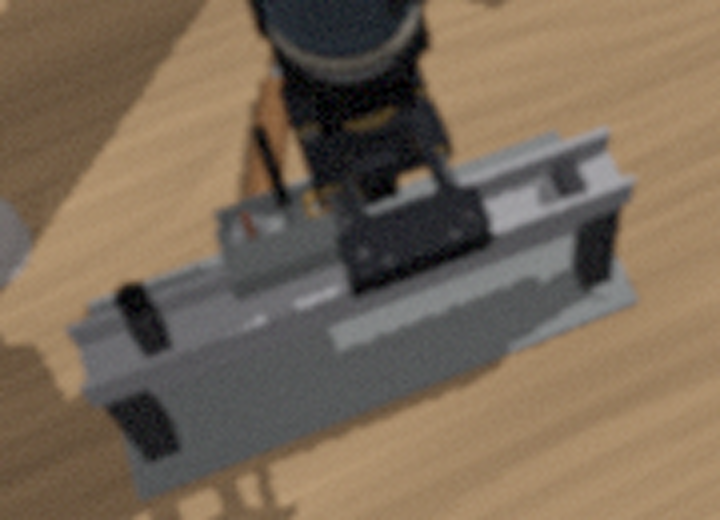

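The carrier has slid cleanly and is still seated, with about 35 mm to go to the stop at (140,315).

{"api": "send_rows", "payload": {"moves": [[[0, 0, 0, -0.4, 0, 0, -1], [0, 0, 0, -0.4, 0, 0, -1], [0, 0, 0, -0.4, 0, 0, -1], [0, 0, 0, -0.4, 0, 0, -1], [0, 0, 0, -0.4, 0, 0, -1]]]}}

```text
time_s: 17.35
position: [0.5721, -0.1031, 0.1515]
tcp_rot: [[0.078, 0.997, -0.0], [0.997, -0.078, 0.0], [0.0, -0.001, -1.0]]
force: [-1.1, 2.4, 1.0]
opening: 0.008
```

{"api": "send_rows", "payload": {"moves": [[[0, 0, 0, -0.2, 0, 0, -1], [0, 0, 0, -0.2, 0, 0, -1], [0, 0, 0, -0.2, 0, 0, -1], [0, 0, 0, -0.2, 0, 0, -1], [0, 0, 0, -0.2, 0, 0, -1]]]}}

```text
time_s: 17.85
position: [0.5715, -0.1129, 0.1516]
tcp_rot: [[0.078, 0.997, -0.0], [0.997, -0.078, 0.0], [0.0, -0.0, -1.0]]
force: [-0.4, 2.3, 0.3]
opening: 0.006
```

{"api": "send_rows", "payload": {"moves": [[[0, 0, 0, -0.1, 0, 0, -1], [0, 0, 0, -0.1, 0, 0, -1], [0, 0, 0, -0.1, 0, 0, -1], [0, 0, 0, -0.1, 0, 0, -1], [0, 0, 0, -0.1, 0, 0, -1]]]}}

```text
time_s: 18.35
position: [0.5712, -0.1179, 0.1516]
tcp_rot: [[0.078, 0.997, -0.0], [0.997, -0.078, -0.0], [-0.0, -0.0, -1.0]]
force: [-0.1, 2.0, 0.1]
opening: 0.004
```

{"api": "send_rows", "payload": {"moves": [[[0, 0, 0, -0.1, 0, 0, -1], [0, 0, 0, -0.1, 0, 0, -1], [0, 0, 0, -0.1, 0, 0, -1], [0, 0, 0, -0.1, 0, 0, -1], [0, 0, 0, -0.1, 0, 0, -1]]]}}

```text
time_s: 18.85
position: [0.5707, -0.1229, 0.1516]
tcp_rot: [[0.078, 0.997, -0.0], [0.997, -0.078, 0.0], [-0.0, -0.0, -1.0]]
force: [-0.7, 2.4, 0.2]
opening: 0.004
```

{"api": "send_rows", "payload": {"moves": [[[0, 0, 0, -0.1, 0, 0, -1], [0, 0, 0, -0.1, 0, 0, -1], [0, 0, 0, -0.1, 0, 0, -1], [0, 0, 0, -0.1, 0, 0, -1], [0, 0, 0, -0.1, 0, 0, -1]]]}}

```text
time_s: 19.35
position: [0.5696, -0.1241, 0.1514]
tcp_rot: [[0.079, 0.997, -0.002], [0.997, -0.079, 0.007], [0.007, -0.002, -1.0]]
force: [-0.2, 12.9, 4.3]
opening: 0.007
```

The force jumped to 13 N and motion stopped, so the carrier is against the stop. Backing off along the rail, then up.

{"api": "send_rows", "payload": {"moves": [[[0, 0, 0, 0.4, 0, 0, -1], [0, 0, 0, 0.6, 0, 0, -1], [0, 0, 0, 1, 0, 0, -1], [0, 0, 0, 1, 0, 0, -1], [0, 0, 0, 0.5, 0, -1, -1]]]}}

```text
time_s: 19.85
position: [0.5721, -0.0915, 0.1607]
tcp_rot: [[0.077, 0.997, -0.003], [0.997, -0.077, 0.001], [0.001, -0.003, -1.0]]
force: [-0.3, -0.8, 0.1]
opening: 0.006
```

{"api": "send_rows", "payload": {"moves": [[[0, 0, 0, 1, 0, -3, -1], [0, 0, 0, 2, 0, -4, -1], [0, 0, 0, 3, 0, -4, -1], [0, 0, 0, 4, 0, -2, -1], [0, 0, 0, 4, 0, 0, -1]]]}}

```text
time_s: 20.35
position: [0.5866, 0.0477, 0.2969]
tcp_rot: [[0.079, 0.997, 0.01], [0.997, -0.079, -0.001], [-0.001, 0.01, -1.0]]
force: [1.4, 0.2, 0.1]
opening: 0.007
```

{"api": "send_rows", "payload": {"moves": [[[0, 0, 0, 4, 0, 0, -1], [0, 0, 0, 4, 0, 0, -1], [0, 0, 0, 0, 0, 0, -1], [0, 0, 0, 0, 0, 0, -1], [0, 0, 0, 0, 0, 0, -1]]]}}

```text
time_s: 20.85
position: [0.5902, 0.1257, 0.2918]
tcp_rot: [[0.078, 0.997, 0.0], [0.997, -0.078, -0.001], [-0.001, 0.0, -1.0]]
force: [0.6, -0.5, -0.6]
opening: 0.006
```

```bash
python3 - <<'E'
from h import *
P,Q,s=st();print(s["time_s"],P.round(4),s["force"].round(1))
tp=capture("top");sc=capture("scene")
for t in ("hook","stop"): print(t,[(np.round(d["location"],3).tolist(),round(d["p"],2)) for d in spot_in("scene",t)][:2])
a=cv2.resize(sc[200:320,130:310],None,fx=4,fy=4,interpolation=cv2.INTER_CUBIC)
cv2.imwrite("pics/s9.png",a)
E
```

```text
20.85 [0.5902 0.1257 0.2918] [ 0.6 -0.5 -0.6]
hook [([0.33, 0.149, 0.114], 0.88), ([0.447, 0.382, 0.1], 0.88)]
stop [([0.612, -0.23, 0.206], 0.53)]
```

No more pictures can be viewed, so I'll check numerically with a silhouette fit of the hung carrier.

```bash
python3 - <<'E'
from fit import *
mid=np.array([.596,-.1081,.17]);Rz=R.from_euler("z",-4.24,degrees=True).as_matrix()
pred=mid+Rz@[-.0435,-.064,-.101]
for c in ("scene","top"):
    capture(c);m=camera_model(c);ds=regions_of(c,"carrier");u=proj(c,pred+[0,0,.05],m)[0]
    d=min(ds,key=lambda d:np.hypot(*(np.argwhere(d["mask"]).mean(0)[::-1]-u)));k=d["mask"].astype(np.float32)
    print(c,d["p"],u.round(0),np.argwhere(k).mean(0)[::-1].round(0),k.sum())
    if np.hypot(*(np.argwhere(k).mean(0)[::-1]-u))>20: continue
    f=lambda q:np.abs(sil(c,m,[q[0],q[1],q[2],pred[2]])-k).sum()/k.sum()
    q0=np.array([pred[0],pred[1],-4.24])
    r=minimize(f,q0,method="Nelder-Mead",options=dict(initial_simplex=q0+np.array([[0,0,0],[.01,0,0],[0,.01,0],[0,0,6]]),maxiter=150))
    h=np.array([*r.x[:2],pred[2]])+R.from_euler("z",r.x[2],degrees=True).as_matrix()@[.0435,0,.101]
    print(f(q0),r.fun,"yaw",r.x[2],"hook in rail",(Rz.T@(h-mid)).round(4))
s=st()[2];print(s["time_s"],s["force"])
E
```

```text
scene 0.76 [187. 250.] [185. 252.] 969.0
0.5167699 0.324819415807724 yaw -3.7885484810010492 hook in rail [-0.0071 -0.0695  0.    ]
top 0.81 [320. 184.] [322. 179.] 870.0
0.17047414 0.06767241656780243 yaw -1.7076712547324173 hook in rail [ 0.0036 -0.0686  0.    ]
21.25 [-0.59048665  0.31284969 -0.38754276]
```

```bash
python3 -c "
from rig import *
print(bot.hand_in())"
```

```text
the job is handed in; nothing more can be done
None
```

The carrier is hanging on the rail against the tall stop, and I handed the job in at about 21 s; no verdict came back.

**What I did**
- I picked the smaller grey carrier by its carrying plate. The first lift started before the slow fingers had closed, so I lowered 1 cm and gripped again.
- I lowered the hook over the lip about 150 mm from the stop. Contact came at the predicted height, with the wrist force changing by about 7 N, and a picture showed it hanging seated after release.
- With the fingers closed, I slid it along by its side flange at about 2–3 N. The force jumped to 13 N and motion stopped at the stop, and then I backed the arm clear.

**Last checks**
- **Position along the rail:** outline fits in both fixed cameras put the hook point at y = -69 mm on the rail. That matches where the push ended and means the carrier is within a few mm of touching the stop (located to about 4 mm).
- **Angle:** the carrier is within about 3° of square to the rail.
- **Across the lip:** the two cameras disagreed, -7 mm against +4 mm, though both are inside the 10 mm limit. The scene camera's fit was poor, with a 32% outline mismatch against 7% for the top camera.
- **Not confirmed:** the height of the hook was assumed in those fits, not measured. I had used up the picture views, so the final state, including the rings, was not checked by eye.

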